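Dock the test carriage against the contact block

TASK

Dock the relay tester: press the lock button on the slide carriage down with the fingertips, keep it held down while you slide the carriage along its rail until it is right up against the contact block, then let the button come up so that the carriage is locked there. Only push, do not grip anything: the relay rides along in the carriage's tray and must stay seated there untouched, and the other things on the bench stay as they are.

Things in the scene. Friction and masses are not known exactly. Their poses are not given: they have to be found in the camera images.
- slide_rail: Straight aluminium slide bar fixed to the bench, 60 x 330 x 16 mm, two steel guide strips on top (up to 24 mm). Origin: centre of its underside, on the bench. The carriage travels along the rail's own +y axis, away from the dark upright end plate at its -y end and toward the contact block; x is across the rail, z up. It stays put.
- carriage (a joint): Travel in m of the grey carriage (76 x 132 mm, deck 38 mm above the bench) along the rail's +y, 0 at the dark end plate. Starts at 0, with 0.06 to 0.16 m to go to the contact block. Button up: a tooth locks it with 1 to 3 mm of play. Button over 3 mm down: it slides against 1 to 3 N, without coasting.
- lock_button (a joint): How far the lock button is pressed, in m: 0 up (locked), 0.008 fully down. A spring pushes it back: about 3 N to start it, 5 N half-way, 6 N fully down. A press of about 5 mm is good. When let go at the end plate or with the carriage against the contact block it rises fully and locks; let go between, it may catch or stay part-way down.
- button_top (a point): Centre of the top of the lock button, a flat ribbed black pad (44 mm across the rail, 52 mm along) on the carriage's rear half, moving with it; 48.5 mm above the bench when up. Axes as the rail's. Two cheeks 9 mm thick stand across the rail 31 mm before and behind it, tops 15 mm above the unpressed pad; sides open. Fingertips on the pad may push the front cheek or drag by rubbing.
- carriage_front (a point): Centre of the face of the rubber bumper at the front (+y) end of the carriage, 32.5 mm above the bench, 93 mm ahead of the button's centre; this face meets the contact block.
- stop_face (a point): Centre of the face of the contact block that the carriage's bumper must meet, 32.5 mm above the bench; axes as the rail's. The block (on the +y side of this point) is grey plastic, 76 mm across the rail, 30 mm along it, its top 54 mm above the bench, clamped on the rail at a place that varies from run to run; it stays put.
- tray (a point): Centre of the inner floor of the shallow tray on the front half of the carriage, 38.5 mm above the bench, 62 mm ahead of the button's centre; the tray is 58 mm across the rail and 36 mm along it inside, with rims 10 mm high.
- relay_mid (a point): Centre of the loose yellow relay, a box of 28 x 50 x 26 mm that lies in the tray with its length across the rail; its top is about 64 mm above the bench, 16 mm higher than the button.
- lamp_shade (a point): Centre of the lower rim of the black lamp shade that hangs over the bench just beyond the work, 180 mm across, 0.48 m above the bench; the solid shade widens no further and reaches up from there. Fixed; keep the arm and wrist clear of it.
- pliers: Blue-handled pliers lying loose beyond the rail, 47 x 189 x 15 mm; origin at the centre of the underside. Leave alone.
- heat_sink: Loose finned aluminium heat sink beyond the rail, to the right, 45 x 45 x 24 mm; origin at the centre of the underside. Leave alone.
- screwdriver: Blue-handled screwdriver lying loose beyond the rail, 165 mm long, 21 mm high; origin at the centre of the underside. Leave alone.
- relay: The same relay: origin at the centre of its underside, its length along its own y axis. Do not touch.
Not all that is in view belongs to the job. Leave any blue or white look-alike of the relay alone.

How it is judged:
By the outcome, as a careful person would: the job done as asked, in the order asked, and still so for the second after the job is handed in, with the robot touching nothing.
It also fails if it takes over 40 s, if anything falls off the work surface, if the arm or the gripper's body presses on something with over 40 N, if the wrist force passes 120 N, or if a joint passes its speed limit or range.

ROBOT

A 6-joint arm with a two-finger parallel gripper is mounted at the origin on the work surface; the furniture and walls round the work are solid. World frame = base frame: x ahead of the robot, y to its left, z up, the work surface at z = 0. Lengths are in m, angles in degrees, forces in N, time in s.
With the tool pointing down it reaches from about 0.4 to 0.825 m from the base axis. Payload 7 kg.
Tool frame: the origin (TCP) lies at the centre of the arm's flange, where the gripper is bolted on; the fingertips stand 178 mm ahead of it and the grasp point (between the pads) lies 159 mm ahead of it (tip_reach is the distance from the TCP to the fingertips, in m); z points along the fingers, y is the line along which they close (so a half turn about z gives the same grasp; the last joint's range is limited). The gripper opens to 88 mm and grips with 3 to 60 N. Pads are 19 mm wide; open, the fingers measure 130 mm over their backs; the gripper's body (78 mm by 193 mm) begins 47 mm behind the grasp point.
Start: joints at [89.444, 20.546, 0.682, 0, -70.136, -16.507], TCP at [0.198, 0.645, 0.405] pointing down, gripper open.
Joint ranges: [-176.03, 176.03], [-82.01, 121.73], [-58.28, 71.71], [-173.87, 95.51], [-174.79, -0.11], [-173.66, 173.66]. Speed limits (degrees/s): [136.94, 136.94, 172.46, 180, 180, 180].

INTERFACE

Orientations are given as [roll, pitch, yaw] about the fixed x, y, z axes, in that order (R = Rz(yaw) Ry(pitch) Rx(roll)).
In Python, from plant import * gives the robot as it stands.
- The arm moves only by the shell command python3 -m handwheel 'ROWS'. ROWS is JSON, a list of rows, each a list of 7 numbers: the opening, from -1 (shut) to 1 (fully open), then the shift along the tool's x, y, z as a fraction of full scale, then the turn, a rotation vector about the tool's x, y, z as a fraction of full scale. A call has 1 to 5 rows; each row shifts and turns the commanded pose from where the row before left it, along the tool's axes as they then stand; what a row does not reach is not made up. Full scale, the value 1, is 0.025 m for a shift and 6 degrees for a turn. A row lasts 1/8 s, in which the tool goes at most 62.5 mm and 10.7 degrees, less where a joint would pass 70% of its speed; a pose out of reach is approached as far as the arm can. A call with a number of a shift or a turn outside -1 to 1 is refused whole. A call with a gripper value outside its range is refused whole. The fingers move at their own pace and stop on an object; the grip force is fixed at half the most. Time passes only in rows, so rows that do not move let the fingers close. It gives the time, the measured TCP pose, the force, the opening and the grip force at its end, in the units of the state.
- get_obs(): the state, without advancing time (a new reading comes with each control period).
- snapshot(name): name is "scene" or "top" or "wrist"; returns a dict with "color" (400x640x3 uint8, red, green, blue), "fx", "fy", "cx", "cy" (pixels), "k1" (the pictures are not rectified: a ray, as slopes to the right and down, at radius r is drawn at 1 + k1 r^2 times it, then the intrinsics apply), "R" (3x3) and "t" (3): a world point X has camera coordinates R X + t; the wrist camera has in their place "tool_from_camera" (4x4, takes a point from camera to tool coordinates, whose origin is the TCP and whose axes are the flange's). Camera axes: x right, y down, z forward; pixel columns grow to the right and rows downward; lengths in m; the calibration is good to about 2 mm. A picture is of the moment at which its call begins: read the wrist's pose just before it. There is no depth.
- close_job(): hands the job in; it is judged then, once.
The state is a dict: "clock": time; "joint_pos": joint angles; "qvel": joint speeds; "tau": joint torques, N m; "tool_pos": TCP position; "orientation": TCP orientation; "force": force on the tool from outside, world axes, zero at the start; "moment": the same for the moment, N m; "opening": finger opening in m; "gripper_force": force on a finger pad.
Only numpy, scipy, OpenCV 4.12 (cv2) and the standard library are available. Lean on these libraries where they do the work, as an engineer would, in place of code of your own. Each camera call takes 0.05 s, during which the arm holds its last target. There are 200 camera calls.

## Working session

There is one attempt and no reset: what is moved stays moved. The work goes in short steps, Python scripts to look and compute and a shell command to move; the robot and the scene stay as the last step left them, time stands still between calls to the robot, and variables do not carry over. Pictures are saved under pics/ and viewed, at most 10 in all, crops included, and the job is handed in when it is done.

```bash
mkdir -p pics
python3 - <<'E'
from plant import *
import cv2,pickle
o=get_obs();print({k:o[k] for k in("clock","tool_pos","orientation","force","opening")})
for n in("scene","top","wrist"):
    s=snapshot(n);pickle.dump((o,s),open(f"pics/{n}.pkl","wb"));cv2.imwrite(f"pics/{n}.png",s["color"][:,:,::-1])
    print(n,{k:v for k,v in s.items() if k!="color"})
E
```

```text
{'clock': 0.0, 'tool_pos': array([0.19802039, 0.64510138, 0.40372059]), 'orientation': array([ 1.79906016e+02, -7.43377808e-03, -1.70749586e+01]), 'force': array([-0.32092176,  0.61616253, -0.16349481]), 'opening': 0.08774841774630081}
scene {'fx': 382.08511742006107, 'fy': 382.08511742006107, 'cx': 318.4190483577462, 'cy': 196.98096353937322, 'k1': -0.07038960601136691, 'R': array([[-0.32696981,  0.94470832,  0.0248381 ],
       [ 0.37476726,  0.15374757, -0.91428179],
       [-0.86754841, -0.28963403, -0.40431656]]), 't': array([0.27392365, 0.08389466, 1.6328333 ])}
top {'fx': 388.7011061055095, 'fy': 388.7011061055095, 'cx': 316.515567259875, 'cy': 194.8113005822433, 'k1': 0.021883143170133137, 'R': array([[-1.66181675e-02, -9.99861896e-01, -1.57455497e-04],
       [-9.88511990e-01,  1.64531868e-02, -1.50244264e-01],
       [ 1.50226105e-01, -2.34113770e-03, -9.88648894e-01]]), 't': array([-0.09472084,  0.5519124 ,  1.54268458])}
wrist {'fx': 341.7949115719161, 'fy': 341.7949115719161, 'cx': 317.64076131121465, 'cy': 201.48313430347193, 'k1': -0.07212147869085737, 'tool_from_camera': array([[ 8.70590943e-04, -9.52256292e-01, -3.05298536e-01,
         8.26007272e-02],
       [ 9.99999361e-01,  6.08916759e-04,  9.52332022e-04,
        -1.02828636e-03],
       [-7.20962765e-04, -3.05299170e-01,  9.52256214e-01,
         1.89226903e-02],
       [ 0.00000000e+00,  0.00000000e+00,  0.00000000e+00,
         1.00000000e+00]])}
```

View pics/top.png

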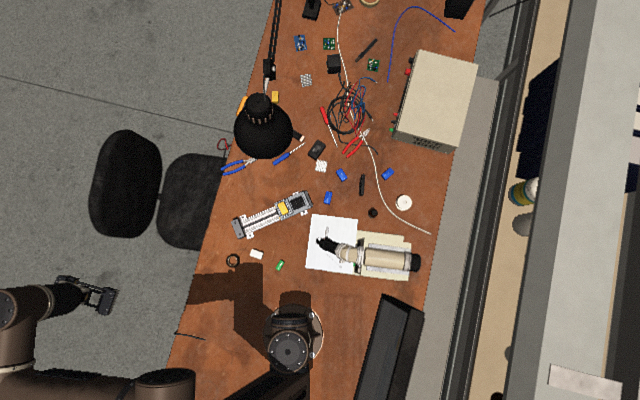

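View pics/scene.png

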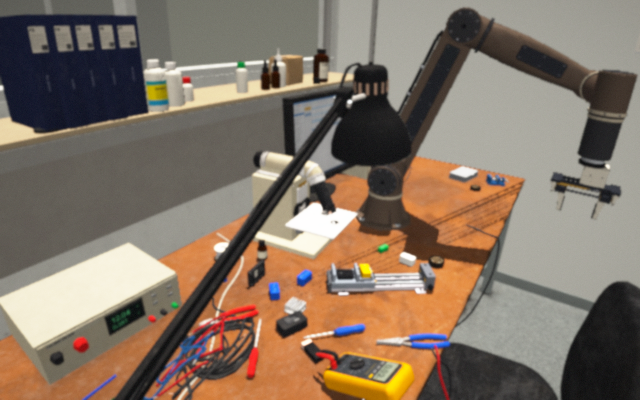

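The top view shows the rail from about (235,230) to (312,198), with the black button near (297,201), the relay near (284,208) and the block at its left end. Next is an enlarged crop.

```bash
cat > h.py <<'E'
import numpy as np,cv2,pickle
from scipy.spatial.transform import Rotation as Ro
def cam(o,s):
    if "R" in s: return s["R"],s["t"]
    T=s["tool_from_camera"];Rt=Ro.from_euler("xyz",o["orientation"],degrees=True).as_matrix()
    R=Rt@T[:3,:3];c=Rt@T[:3,3]+o["tool_pos"];return R.T,-R.T@c
def K(s):return np.array([[s["fx"],0,s["cx"]],[0,s["fy"],s["cy"]],[0,0,1]]),np.array([s["k1"],0,0,0.])
def px2w(o,s,px,z):
    R,t=cam(o,s);k,d=K(s)
    u=cv2.undistortPoints(np.array(px,float).reshape(-1,1,2),k,d)[:,0]
    r=np.c_[u,np.ones(len(u))]@R;c=-R.T@t
    return c+r*((np.broadcast_to(z,len(u))-c[2])/r[:,2])[:,None]
def w2px(o,s,X):
    R,t=cam(o,s);k,d=K(s)
    return cv2.projectPoints(np.array(X,float).reshape(-1,1,3),cv2.Rodrigues(R)[0],t,k,d)[0][:,0]
E
python3 - <<'E'
import cv2
a=cv2.imread("pics/top.png")[170:250,220:330];cv2.imwrite("pics/topc.png",cv2.resize(a,None,fx=7,fy=7,interpolation=cv2.INTER_CUBIC))
E
```

```text
(no output)
```

View pics/topc.png

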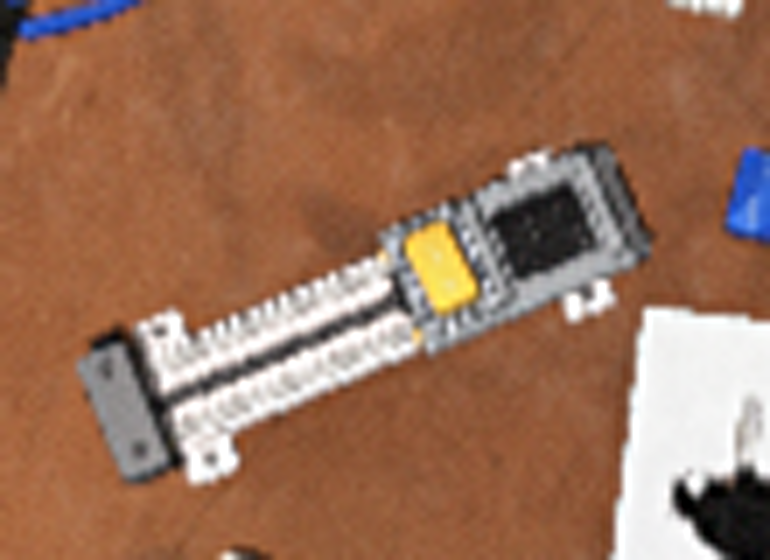

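The crop shows the button pad centred at crop (545,230), i.e. image (297.6,202.6). The relay is at crop (440,268) and the block's top is centred at crop (123,412).

Run:
```python
from h import *
o,s=pickle.load(open("pics/top.pkl","rb"))
f=lambda x,y:(220+(x+.5)/7-.5,170+(y+.5)/7-.5)
P=px2w(o,s,[f(545,230),f(440,268),f(123,412),f(162,402),f(625,200)],[.0485,.064,.054,.054,.05]);print(P.round(4))
b,r,c,fa=P[:4];d=(c-b)[:2];print(np.linalg.norm(d),np.degrees(np.arctan2(d[1],d[0])),np.linalg.norm((r-b)[:2]),np.linalg.norm((fa-b)[:2]))
lam=px2w(o,s,[(263,130)],[.48]);print(lam)
```

```text
[[ 0.5193 -0.0261  0.0485]
 [ 0.4964  0.0333  0.064 ]
 [ 0.4181  0.2148  0.054 ]
 [ 0.4234  0.1927  0.054 ]
 [ 0.5359 -0.0726  0.05  ]]
0.26139171786673354 112.79031528630463 0.06367709031294 0.23898448361668795
[[0.68355036 0.05486582 0.48      ]]
```

Run:
```python
from h import *
o,s=pickle.load(open("pics/top.pkl","rb"));o2,s2=pickle.load(open("pics/scene.pkl","rb"))
for z in(.1,.15,.2,.25):print(z,px2w(o,s,[(322,242)],z).round(3),px2w(o2,s2,[(325,205)],z).round(3))
R=Ro.from_euler("xyz",o["orientation"],degrees=True).as_matrix()
d=np.array([.519,-.026,.30])-o["tool_pos"];print(R.T@d/.025)
```

```text
0.1 [[ 0.357 -0.122  0.1  ]] [[ 0.186 -0.201  0.1  ]]
0.15 [[ 0.356 -0.121  0.15 ]] [[ 0.288 -0.169  0.15 ]]
0.2 [[ 0.354 -0.12   0.2  ]] [[ 0.391 -0.137  0.2  ]]
0.25 [[ 0.353 -0.12   0.25 ]] [[ 0.493 -0.105  0.25 ]]
[20.15473341 21.88409454  4.1873417 ]
```

```bash
R='[[-1,0.916,0.995,0.19,0,0,0],[-1,0.916,0.995,0.19,0,0,0],[-1,0.916,0.995,0.19,0,0,0],[-1,0.916,0.995,0.19,0,0,0],[-1,0.916,0.995,0.19,0,0,0]]'; true
python3 -m handwheel '[[-1,0.92,1,0.2,0,0,0],[-1,0.92,1,0.2,0,0,0],[-1,0.92,1,0.2,0,0,0],[-1,0.92,1,0.2,0,0,0],[-1,0.92,1,0.2,0,0,0]]'
python3 -m handwheel '[[-1,0.92,1,0.2,0,0,0],[-1,0.92,1,0.2,0,0,0],[-1,0.92,1,0.2,0,0,0],[-1,0.92,1,0.2,0,0,0],[-1,0.92,1,0.2,0,0,0]]'
python3 -m handwheel '[[-1,0.92,1,0.2,0,0,0],[-1,0.92,1,0.2,0,0,0],[-1,0.92,1,0.2,0,0,0],[-1,0.92,1,0.2,0,0,0],[-1,0.92,1,0.2,0,0,0]]'
```

```text
clock: 0.78
tool_pos: [0.2717, 0.4909, 0.3793]
orientation: [180.0, 0.0, -17.1]
force: [0.0, -1.4, -0.4]
opening: 0.0429
gripper_force: 0.0
clock: 1.4
tool_pos: [0.3449, 0.3376, 0.3544]
orientation: [180.0, 0.0, -17.1]
force: [1.0, 0.5, 0.4]
opening: 0.0007
gripper_force: 0.0
clock: 2.02
tool_pos: [0.4181, 0.1844, 0.3295]
orientation: [-180.0, 0.0, -17.1]
force: [1.1, 0.7, -0.6]
opening: 0.0006
gripper_force: 0.0
```

```bash
python3 -m handwheel '[[-1,0.92,1,0.2,0,0,0],[-1,0.92,1,0.2,0,0,0],[-1,0.92,1,0.2,0,0,0],[-1,0.92,1,0.2,0,0,0],[-1,0.92,1,0.2,0,0,0]]' | sed -n 1,4p
python3 -m handwheel '[[-1,0.9,0.9,0,0,0,0],[-1,0.9,0.9,0,0,0,0],[-1,0,0,0,0,0,1],[-1,0,0,0,0,0,1],[-1,0,0,0,0,0,1]]'| sed -n 1,4p
python3 -m handwheel '[[-1,0,0,0,0,0,1],[-1,0,0,0,0,0,1],[-1,0,0,0,0,0,1],[-1,0,0,0,0,0,1],[-1,0,0,0,0,0,1]]'| sed -n 1,4p
python3 -m handwheel '[[-1,0,0,0,0,0,1],[-1,0,0,0,0,0,1],[-1,0,0,0,0,0,1],[-1,0,0,0,0,0,1],[-1,0,0,0,0,0,0.15]]'
python3 - <<'E'
from plant import *
import cv2,pickle
o=get_obs();s=snapshot("wrist");pickle.dump((o,s),open("pics/w1.pkl","wb"));cv2.imwrite("pics/w1.png",s["color"][:,:,::-1]);print(o["joint_pos"])
E
```

```text
clock: 2.65
tool_pos: [0.4914, 0.0312, 0.3045]
orientation: [-180.0, 0.0, -17.1]
force: [0.8, 0.5, 1.2]
clock: 3.28
tool_pos: [0.5208, -0.0242, 0.3044]
orientation: [180.0, 0.0, -35.3]
force: [-0.4, -0.1, 0.8]
clock: 3.9
tool_pos: [0.5208, -0.0239, 0.3045]
orientation: [180.0, 0.0, -65.3]
force: [0.3, -0.2, 0.8]
clock: 4.53
tool_pos: [0.5208, -0.0239, 0.3045]
orientation: [180.0, -0.0, -90.0]
force: [0.6, -0.5, -0.4]
opening: 0.0003
gripper_force: 0.0
[ 1.89500964e+01  1.13674219e+01 -2.64284493e+01 -5.08011303e-03
 -5.22233473e+01 -1.89192537e+01]
```

View pics/w1.png

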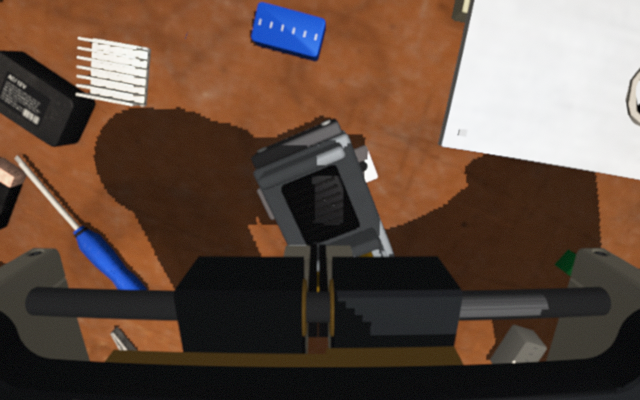

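The wrist view shows the pad at about (322,205), between cheeks, partly behind the rear one. I'll overlay the model to refine the position.

```bash
cat > ov.py <<'E'
from h import *
import sys
o,s=pickle.load(open(f"pics/{sys.argv[1]}.pkl","rb"))
bx,by,yaw=map(float,sys.argv[2:5]);x0,y0,w,h=map(int,sys.argv[5:9]);out=sys.argv[9]
a=np.radians(yaw);ex=np.array([np.cos(a),np.sin(a),0]);ey=np.array([-np.sin(a),np.cos(a),0])
k=int(780//w);im=cv2.resize(np.ascontiguousarray(s["color"][y0:y0+h,x0:x0+w,::-1]),None,fx=k,fy=k,interpolation=cv2.INTER_CUBIC)
im=cv2.convertScaleAbs(im,alpha=1.6,beta=25)
def rect(cy,wx,wy,z,col):
    P=[np.array([bx,by,0])+ex*i*wx/2+ey*(cy+j*wy/2)+[0,0,z] for i,j in((-1,-1),(1,-1),(1,1),(-1,1))]
    q=(w2px(o,s,P)-[x0,y0]+.5)*k-.5;cv2.polylines(im,[q.astype(int).reshape(-1,1,2)],True,col,1)
rect(0,.044,.052,.0485,(0,255,0));rect(-.031,.044,.009,.0635,(0,0,255));rect(.031,.044,.009,.0635,(255,0,255));rect(.062,.050,.028,.064,(255,255,0))
cv2.imwrite(out,im)
E
python3 ov.py w1 .519 -.026 22.8 240 110 160 150 pics/w1o.png
```

```text
(no output)
```

View pics/w1o.png

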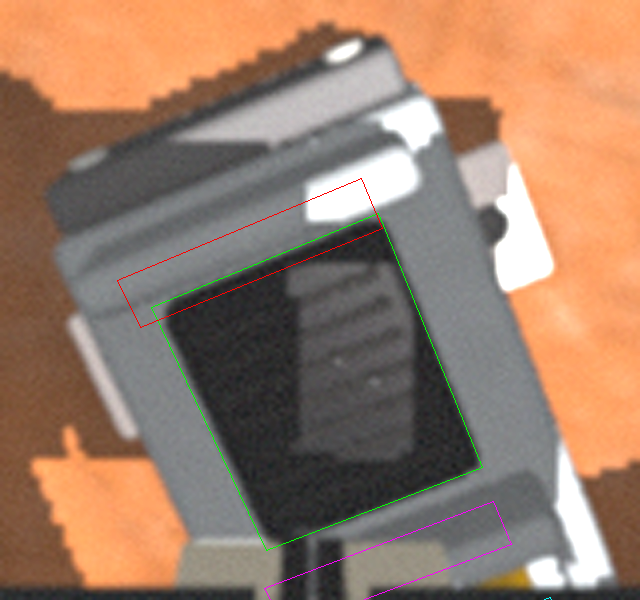

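```bash
python3 -m handwheel '[[-1,0.08,0.07,0.6,0,0,0],[-1,0,0,0.6,0,0,0],[-1,0,0,0.6,0,0,0],[-1,0,0,0.55,0,0,0],[-1,0,0,0,0,0,0]]' | sed -n 1,4p
python3 - <<'E'
from plant import *
import cv2,pickle
o=get_obs();s=snapshot("wrist");pickle.dump((o,s),open("pics/w2.pkl","wb"))
E
python3 ov.py w2 .519 -.026 22.8 220 80 195 180 pics/w2o.png
```

```text
clock: 5.2
tool_pos: [0.5188, -0.026, 0.2444]
orientation: [179.8, -0.0, -90.0]
force: [-0.6, -0.6, 1.0]
```

View pics/w2o.png

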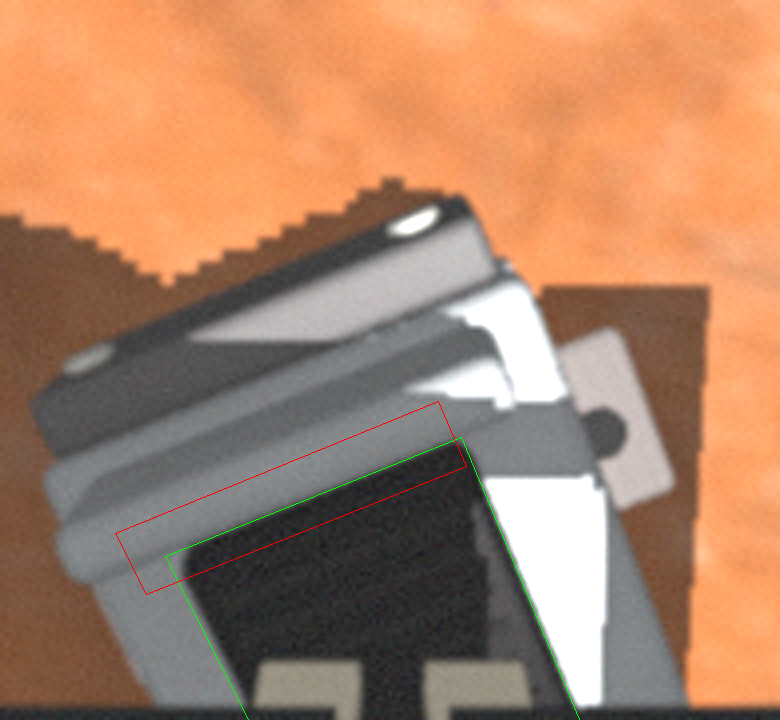

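The cheek edge lies within about 3 mm of the model and the fingertips land mid-pad, well clear of the cheeks, so I'll press.

```bash
python3 -m handwheel '[[-1,0,0,0.35,0,0,0],[-1,0,0,0.35,0,0,0],[-1,0,0,0,0,0,0]]' | sed -n 1,4p
python3 -m handwheel '[[-1,0,0,0.12,0,0,0],[-1,0,0,0.1,0,0,0],[-1,0,0,0,0,0,0]]' | sed -n 1,4p
```

```text
clock: 5.62
tool_pos: [0.5189, -0.026, 0.2277]
orientation: [179.9, -0.0, -90.0]
force: [0.2, -0.1, 0.7]
clock: 6.0
tool_pos: [0.5193, -0.0259, 0.2231]
orientation: [-180.0, -0.0, -90.0]
force: [-2.2, -0.7, 3.9]
```

```bash
python3 -m handwheel '[[-1,0,0,0.08,0,0,0],[-1,0,0,0,0,0,0],[-1,0,0,0,0,0,0]]' | sed -n 1,4p
```

```text
clock: 6.38
tool_pos: [0.5193, -0.0259, 0.221]
orientation: [-180.0, -0.0, -90.0]
force: [-1.4, -0.3, 5.0]
```

```bash
python3 -m handwheel '[[-1,-0.1,0.042,0,0,0,0],[-1,-0.2,0.084,0,0,0,0],[-1,-0.22,0.092,0,0,0,0],[-1,-0.22,0.092,0,0,0,0],[-1,-0.22,0.092,0,0,0,0]]' | sed -n 1,4p
python3 -m handwheel '[[-1,-0.22,0.092,0,0,0,0],[-1,-0.22,0.092,0,0,0,0],[-1,-0.22,0.092,0,0,0,0],[-1,-0.22,0.092,0,0,0,0],[-1,-0.22,0.092,0,0,0,0]]' | sed -n 1,4p
python3 - <<'E'
from plant import *
import cv2,pickle
o=get_obs();s=snapshot("wrist");pickle.dump((o,s),open("pics/w3.pkl","wb"))
t=snapshot("scene")
a=s["color"][::2,::2,::-1];b=cv2.resize(t["color"][230:310,300:460,::-1],None,fx=4,fy=4,interpolation=cv2.INTER_CUBIC)
import numpy as np
c=np.zeros((520,640,3),np.uint8);c[:200,:320]=a;c[200:520]=b;cv2.imwrite("pics/w3.png",c)
E
```

```text
clock: 7.0
tool_pos: [0.509, -0.0014, 0.221]
orientation: [-180.0, 0.0, -89.9]
force: [0.5, -2.3, 5.9]
clock: 7.62
tool_pos: [0.4976, 0.026, 0.221]
orientation: [-180.0, 0.0, -90.0]
force: [1.6, -1.8, 4.8]
```

View pics/w3.png

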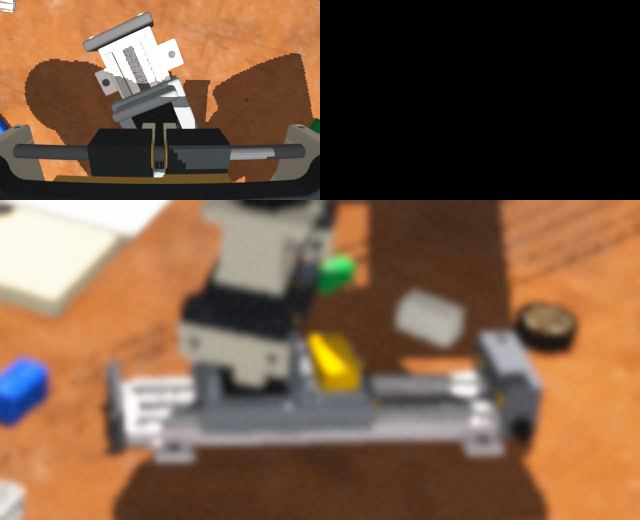

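The carriage has left the end plate and moves with the fingers, with the relay still seated. Continuing.

```bash
python3 -m handwheel '[[-1,-0.22,0.092,0,0,0,0],[-1,-0.22,0.092,0,0,0,0],[-1,-0.22,0.092,0,0,0,0],[-1,-0.22,0.092,0,0,0,0],[-1,-0.22,0.092,0,0,0,0]]' | sed -n 2,4p
python3 -m handwheel '[[-1,-0.22,0.092,0,0,0,0],[-1,-0.22,0.092,0,0,0,0],[-1,-0.22,0.092,0,0,0,0],[-1,-0.22,0.092,0,0,0,0],[-1,-0.22,0.092,0,0,0,0]]' | sed -n 2,4p
python3 -m handwheel '[[-1,-0.2,0.084,0,0,0,0],[-1,-0.15,0.063,0,0,0,0],[-1,-0.1,0.042,0,0,0,0],[-1,-0.1,0.042,0,0,0,0],[-1,-0.1,0.042,0,0,0,0]]' | sed -n 2,4p
```

```text
tool_pos: [0.486, 0.0535, 0.221]
orientation: [-180.0, 0.0, -90.0]
force: [1.8, -0.8, 4.8]
tool_pos: [0.4745, 0.081, 0.221]
orientation: [-180.0, 0.0, -90.0]
force: [3.4, -1.0, 5.2]
tool_pos: [0.4678, 0.097, 0.221]
orientation: [-180.0, 0.0, -90.0]
force: [2.9, -0.1, 4.1]
```

```bash
python3 -m handwheel '[[-1,-0.1,0.03,0,0,0,0],[-1,-0.1,0.03,0,0,0,0],[-1,-0.1,0.03,0,0,0,0],[-1,-0.1,0.03,0,0,0,0]]' | sed -n 2,4p
python3 -m handwheel '[[-1,-0.1,0.038,0,0,0,0],[-1,-0.1,0.038,0,0,0,0]]' | sed -n 2,4p
python3 -m handwheel '[[-1,-0.1,0.038,0,0,0,0],[-1,-0.1,0.038,0,0,0,0]]' | sed -n 2,4p
```

```text
tool_pos: [0.4642, 0.1066, 0.2206]
orientation: [179.9, -0.0, -90.0]
force: [1.6, -0.9, 5.4]
tool_pos: [0.4622, 0.1116, 0.2206]
orientation: [179.9, -0.1, -90.0]
force: [0.9, -1.5, 5.7]
tool_pos: [0.4602, 0.1164, 0.2205]
orientation: [179.9, -0.1, -90.0]
force: [2.0, -2.4, 4.3]
```

```bash
python3 -m handwheel '[[-1,-0.1,0.042,0,0,0,0],[-1,-0.1,0.042,0,0,0,0]]' | sed -n 2,4p
python3 - <<'E'
from plant import *
import cv2,pickle
t=snapshot("scene");o=get_obs();s=snapshot("top")
import numpy as np
f=lambda a,k:cv2.resize(np.ascontiguousarray(a[:,:,::-1]),None,fx=k,fy=k,interpolation=cv2.INTER_CUBIC)
cv2.imwrite("pics/s4.png",np.vstack([f(t["color"][250:305,330:450],6),f(s["color"][190:235,225:345],6)[:, :720]])[:600])
E
```

```text
tool_pos: [0.4579, 0.1211, 0.2204]
orientation: [179.9, -0.1, -90.0]
force: [2.1, -4.0, 5.0]
```

View pics/s4.png

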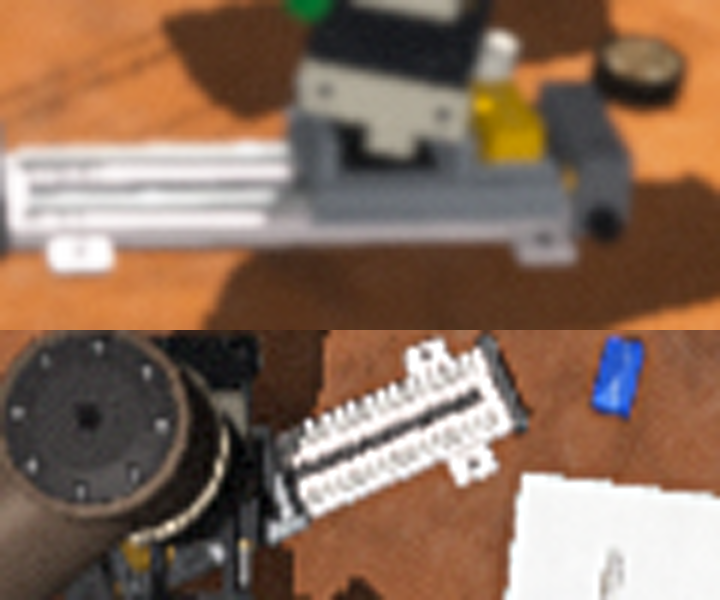

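The carriage bumper looks up against the block and the push force is rising, so I'll push a little more to confirm.

```bash
for i in 1; do python3 -m handwheel '[[-1,-0.1,0.042,0,0,0,0],[-1,-0.1,0.042,0,0,0,0]]' | sed -n 2,4p
python3 -m handwheel '[[-1,-0.1,0.042,0,0,0,0],[-1,0,0,0,0,0,0]]' | sed -n 2,4p; done
```

```text
tool_pos: [0.4557, 0.1259, 0.2204]
orientation: [179.8, -0.1, -90.0]
force: [1.6, -3.6, 5.3]
tool_pos: [0.4546, 0.1286, 0.2203]
orientation: [179.8, -0.1, -90.0]
force: [0.3, -2.1, 4.6]
```

```bash
python3 -m handwheel '[[-1,-0.1,0.042,0,0,0,0],[-1,-0.06,0.025,0,0,0,0]]' | sed -n 2,4p
python3 -m handwheel '[[-1,-0.06,0.025,0,0,0,0],[-1,-0.06,0.025,0,0,0,0]]' | sed -n 2,4p
```

```text
tool_pos: [0.4537, 0.1308, 0.2205]
orientation: [179.9, -0.3, -89.9]
force: [18.2, -26.2, 0.4]
tool_pos: [0.4533, 0.132, 0.2205]
orientation: [179.9, -0.5, -89.9]
force: [33.0, -44.7, -2.6]
```

Firmly against the stop. I'll ease the push off without dragging back, then lift.

```bash
python3 -m handwheel '[[-1,0.06,-0.025,0,0,0,0],[-1,0.03,-0.013,0,0,0,0]]' | sed -n 2,4p
```

```text
tool_pos: [0.4537, 0.1308, 0.2204]
orientation: [179.9, -0.4, -90.0]
force: [14.4, -21.3, 2.3]
```

```bash
python3 -m handwheel '[[-1,0.022,-0.013,0,0,0,0],[-1,0,0,0,0,0,0]]' | sed -n 2,4p
```

```text
tool_pos: [0.4538, 0.1306, 0.2204]
orientation: [179.9, -0.3, -90.0]
force: [13.8, -20.8, 3.6]
```

```bash
python3 -m handwheel '[[-1,0.03,-0.018,0,0,0,0],[-1,0,0,0,0,0,0]]' | sed -n 2,4p
```

```text
tool_pos: [0.454, 0.1304, 0.2204]
orientation: [179.8, -0.3, -90.0]
force: [11.3, -16.1, 3.3]
```

```bash
python3 -m handwheel '[[-1,0.03,-0.02,0,0,0,0],[-1,0,0,0,0,0,0]]' | sed -n 2,4p
```

```text
tool_pos: [0.4541, 0.13, 0.2203]
orientation: [179.8, -0.2, -90.0]
force: [7.0, -11.6, 5.2]
```

```bash
python3 -m handwheel '[[-1,0.025,-0.018,0,0,0,0],[-1,0,0,0,0,0,0]]' | sed -n 2,4p
python3 -m handwheel '[[-1,0,0,-0.15,0,0,0],[-1,0,0,-0.2,0,0,0],[-1,0,0,-0.1,0,0,0]]' | sed -n 2,4p
```

```text
tool_pos: [0.4543, 0.1297, 0.2203]
orientation: [179.8, -0.2, -90.0]
force: [3.0, -8.6, 5.8]
tool_pos: [0.4537, 0.1296, 0.2307]
orientation: [179.7, -0.2, -90.0]
force: [2.4, -5.2, -4.3]
```

```bash
python3 -m handwheel '[[-1,0.1,-0.042,0,0,0,0],[-1,0.1,-0.042,0,0,0,0],[-1,0,0,-0.4,0,0,0],[-1,0,0,-1,0,0,0],[-1,0,0,-1,0,0,0]]' | sed -n 2,4p
python3 -m handwheel '[[-1,0.9,0,-1,0,0,0],[-1,0.9,0,0,0,0,0],[-1,0.9,0,0,0,0,0],[-1,0.9,0,0,0,0,0],[-1,0,0,0,0,0,0]]' | sed -n 1,4p
python3 - <<'E'
from plant import *
import cv2,pickle
import numpy as np
o=get_obs();s=snapshot("top");t=snapshot("scene");w=snapshot("wrist");pickle.dump((o,s),open("pics/t5.pkl","wb"));pickle.dump((o,w),open("pics/w5.pkl","wb"))
f=lambda a,k:cv2.resize(np.ascontiguousarray(a[:,:,::-1]),None,fx=k,fy=k,interpolation=cv2.INTER_CUBIC)
cv2.imwrite("pics/s5.png",np.vstack([f(t["color"][250:305,330:450],6),f(s["color"][190:235,225:345],6)]))
E
```

```text
tool_pos: [0.4574, 0.1264, 0.2933]
orientation: [180.0, -0.0, -90.0]
force: [0.2, 0.4, 0.0]
clock: 14.82
tool_pos: [0.4573, 0.0355, 0.3178]
orientation: [-180.0, 0.0, -90.1]
force: [0.2, -0.3, 0.5]
```

View pics/s5.png

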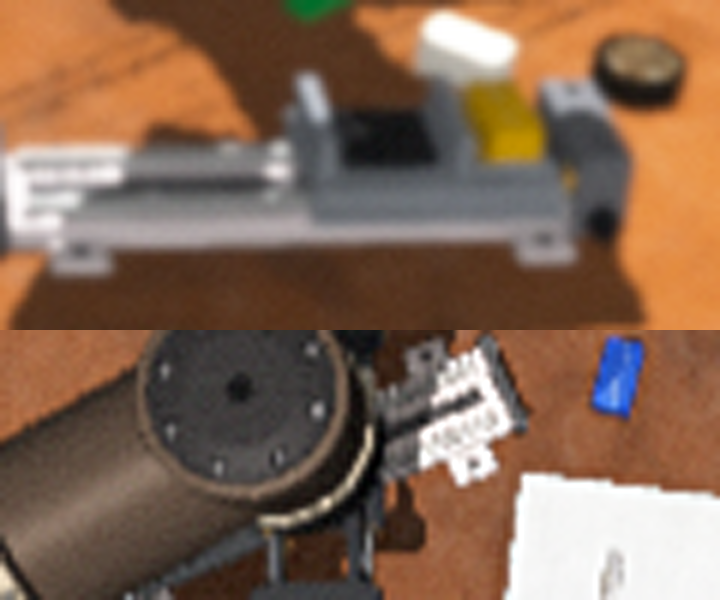

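Carriage is at the block (bumper touching, same place as when pressed) and the relay is seated. I'll check that the button is up by comparing it with the start and the pressed state.

Run:
```python
from h import *
from plant import snapshot
o,s0=pickle.load(open("pics/scene.pkl","rb"));s1=snapshot("scene")
a=np.radians(22.6);ex=np.array([np.cos(a),np.sin(a),0]);ey=np.array([-np.sin(a),np.cos(a),0]);b=np.array([.519,-.026,0])
g0=cv2.cvtColor(s0["color"],cv2.COLOR_RGB2GRAY);g1=cv2.cvtColor(s1["color"],cv2.COLOR_RGB2GRAY)
# travel from near side of carriage body (deck edge at far +x side faces camera)
def crop(s,c,ol):
    x,y=(w2px(o,s,[c+[0,0,.0485]])[0]-[28,20]).astype(int);k=7
    im=cv2.convertScaleAbs(cv2.resize(np.ascontiguousarray(s["color"][y:y+40,x:x+56,::-1]),None,fx=k,fy=k,interpolation=cv2.INTER_CUBIC),alpha=1.7,beta=20)
    if ol:
        for z,col in((.0485,(0,255,0)),(.0405,(0,0,255))):
            P=[c+ex*i*.022+ey*j*.026+[0,0,z] for i,j in((-1,-1),(1,-1),(1,1),(-1,1))]
            q=(w2px(o,s,P)-[x,y]+.5)*k-.5;cv2.polylines(im,[q.astype(int).reshape(-1,1,2)],True,col,1)
    return im
c1=b+ey*.150
cv2.imwrite("pics/cmp.png",np.vstack([np.hstack([crop(s0,b,0),crop(s0,b,1)]),np.hstack([crop(s1,c1,0),crop(s1,c1,1)])]))
```

```text
(no output)
```

View pics/cmp.png

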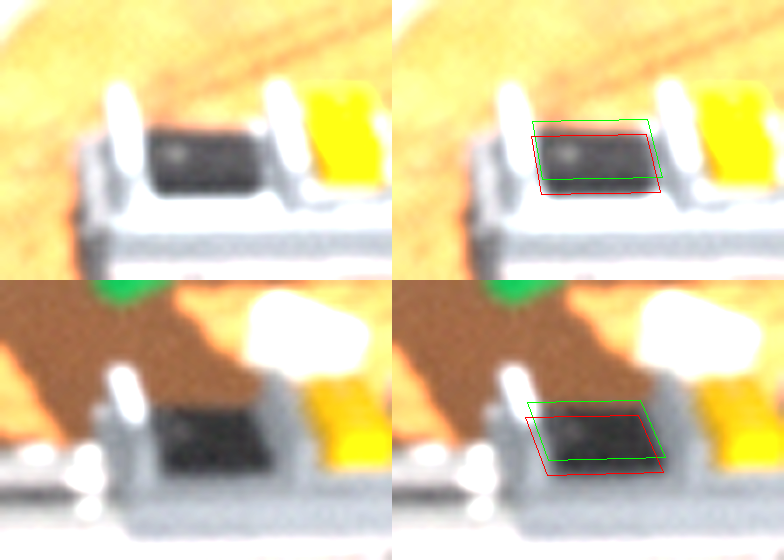

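Before and after, the pad sits at the same height relative to the cheeks: its top is 48 px below the cheek top at the start and 42 px now. So the button is fully up, the carriage is at the block, and I can hand in.

```bash
python3 -c "
from plant import *
print(close_job())"
```

```text
the job is handed in; nothing more can be done
None
```

The job is handed in: the carriage is up against the contact block with the lock button up and the relay still seated in its tray, judged from the camera images; the fingertips pushed the front cheek with about 55 N for a moment at the stop, and no verdict came back.

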